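Fit the fuse and snap the cap onto its post

ROBOT

A 6-joint arm with a two-finger parallel gripper is mounted at the origin on a cart in front of the work surface, level with it; the furniture and walls round the work are solid. World frame = base frame: x ahead of the robot, y to its left, z up, the work surface at z = 0. Lengths are in m, angles in degrees, forces in N, time in s.
With the tool pointing down it reaches from about 0.3 to 0.75 m from the base axis. Payload 8.5 kg.
Tool frame: the origin (TCP) lies at the very end of the fingers, on their centre line; the grasp point (between the pads) lies 19 mm behind it; z points along the fingers, y is the line along which they close (so a half turn about z gives the same grasp; the last joint's range is limited). The gripper opens to 85 mm and grips with 20 to 120 N. Pads are 22 mm wide; open, the fingers measure 114 mm over their backs; the gripper's body (76 mm by 85 mm) begins 54 mm behind the grasp point. The pads swing forward as they close: fully open they stand 13 mm farther back than shut.
Start: joints at [-75.59, 21.807, 74.336, -0, 83.858, -12.336], TCP at [0.248, -0.491, 0.205] pointing down, gripper open.
Joint ranges: [-178.18, 178.18], [-50.72, 133.34], [12.68, 142.11], [-81.47, 261.47], [9.98, 163.14], [-165.26, 165.26]. Speed limits (degrees/s): [136.94, 136.94, 180, 180, 180, 180].

INTERFACE

Orientations are given as a 3x3 rotation matrix whose columns are the frame's x, y, z axes.
In Python, from rig import env, optics, spotter gives the robot as it stands.
- The arm moves only by the shell command python3 -m crank 'ROWS' [FORCE]. ROWS is JSON, one flat list of numbers, 5 for each row, row after row: the finger opening in cm, from 0 to 8.54, then the shift along the tool's x, y, z in cm, then the turn about the tool's z in rad. A call has exactly 8 rows; each row shifts and turns the commanded pose from where the row before left it, along the tool's axes as they then stand; what a row does not reach is not made up. A row lasts 1/12 s, in which the tool goes at most 41.7 mm and 7.16 degrees, less where a joint would pass 70% of its speed; a pose out of reach is approached as far as the arm can. A call is refused whole if a number of a shift passes 4.17 or a number of a turn 0.125, either way. A call with a gripper value outside its range is refused whole. The fingers move at their own pace and stop on an object; FORCE is the grip in N (left out, the last holds). Time passes only in rows, so rows that do not move let the fingers close, or fill a call up. It gives the time, the measured TCP pose, the force, the opening and the grip force at its end, in the units of the state.
- env.observe(): the state, without advancing time (a new reading comes with each control period).
- optics.get_image(name): name is "side" or "top" or "wrist"; returns a dict with "color" (384x512x3 uint8, red, green, blue), "intrinsics" (3x3 intrinsics, pixels), "pose" (4x4, takes a point from camera to world coordinates). Camera axes: x right, y up, looking along -z (the intrinsics and any distortion apply to the point x, -y, -z); pixel columns grow to the right and rows downward; lengths in m; the calibration is good to about 2 mm. The wrist camera is an equidistant fisheye: a pixel r from the principal point sees the ray r / f radians off the axis. A picture is of the moment at which its call begins. There is no depth.
- env.close_job(): hands the job in; it is judged then, once.
Trained networks look in a picture, given as the dict that the camera call returned (one of the last four; its "shot" number tells which), for a name from the list of things; names that differ only in an ending like _2 or _b are one class to them, and where a whole thing is asked for, a point or a joint stands for the part that bears it (a point fixed in the world has none). Each returns a list of dicts, best first, with "score" (0 to 1); they miss things now and then, are a little off and sometimes report something else, mostly with a low value. They report only what shows in the picture. A call takes as long as a camera call.
- spotter.look_for(picture, query): "at" ([column, row] as shares, 0 to 1, of the picture: columns of its width, rows of its height, amid what is visible of it).
The state is a dict: "time_s": time; "q": joint angles; "qvel": joint speeds; "joint_efforts": joint torques, N m; "position": TCP position; "tool_rot": TCP orientation; "ft_force": force on the tool from outside, world axes, zero at the start; "wrist_torque": the same for the moment, N m; "grip_width": finger opening in m; "gripper_force": force on a finger pad.
Only numpy, scipy, OpenCV 4.12 (cv2) and the standard library are available. Lean on these libraries where they do the work, as an engineer would, in place of code of your own. Each camera call takes 0.05 s, during which the arm holds its last target. There are 200 camera calls.

TASK

Take the red-banded fuse out of the wooden rack and push it down the bore of the upright fuse post until it stands on the bottom, then set the black cap over it and press it down until it clicks fully home on the post. Keep pressing after the click: the program finishes while the gripper still holds the cap firmly pressed down, nothing let go. Leave the blue-banded fuse in the rack and the other things on the table alone.

Things in the scene. Friction and masses are not known exactly. Their poses are not given: they have to be found in the camera images.
- fuse_post: Fixed grey upright fuse post with a red band, origin on its axis at table height, z up: base plate 100 x 66 x 12 mm, on it a round pillar 44 mm in diameter up to a flat shoulder 40 mm above the table, then a head 28 mm in diameter from 40 to 62 mm with a bevelled top. A bore 12.6 mm in diameter runs down its axis to a floor 12 mm above the table.
- post_mouth (a point): Centre of the mouth of the post's bore, 62 mm above the table; the mouth is funnelled, 20 mm wide narrowing to 12.6 mm over 6 mm of depth.
- post_nubs (a point): Point on the post's axis at the height, 51 mm above the table, of four sprung brass nubs that stand 3 mm out of the head; the cap's lip must be forced down past them.
- cap: Loose black snap cap with a thin red ring near its top, about 70 g, standing open end down on the table. Skirt 44 mm in diameter and 26 mm high, above it a round grip 31 mm in diameter from 26 to 60 mm (the top). Inside, a bevelled lip of 30.8 mm bore in the lowest 6.5 mm; the hollow clears the fuse standing in the post. Origin at the centre of the underside, z up.
- cap_step (a point): Point on the cap's axis 26 mm above its underside, at the height of the flat step on top of the skirt, which can bear the fingertips. Set on the post, the cap first rests on the nubs, underside about 53 mm above the table; about 12 N takes it past, the force drops (click), and the underside stops on the shoulder, 40 mm above the table.
- fuse_red: Loose cartridge fuse, the one to fit: white rod with brass ends and a red band, 10 mm in diameter, 78 mm long, upright, 30 g. Origin at the centre of its lower end, z up along it. In the rack its lower end is 8 mm above the table and its top 86 mm; home in the post its lower end is 12 mm above the table and its top 90 mm, 28 mm above the mouth.
- fuse_blue: The same as fuse_red but with a blue band; it stays in the rack.
- fuse_rack: Fixed wooden block 104 x 46 x 36 mm (its x, y, z) with two 12.6 mm holes, 27 mm either side of the middle along its x, in which the two fuses stand loosely upright, either in either hole, with 50 mm showing above the block. Origin at the centre of its underside.
- tape_yellow: Yellow tape roll lying on the table, 63 mm across and 20 mm high, bystander.
- spare_breaker: White two-pole breaker, 36 x 85 x 63 mm, bystander.
- solder_spool: Spool of solder, 52 x 76 x 42 mm, bystander.
- multimeter: Orange and black multimeter lying on the table, 150 x 74 x 44 mm, bystander.
- chassis_corner (a point): Near left foot of the tall fixed steel frame (500 mm high, 540 mm wide) at the back of the table: from this point, at table height, it fills everything farther from the robot (+x) and to the right (-y). Keep the arm out of it; carry things round on the robot's side of it. 320 mm to the right of this point a 120 mm high shelf of white capacitors juts out 120 mm towards the robot.

How it is judged (in metres and radians):
On the way, in this order (a step that is already met when the one before it is completed fails the run):
1. the red-banded fuse stands on the bottom of the post's bore (z of fuse_red in the frame of fuse_post below 0.016 m and horizontal distance between fuse_red and fuse_post below 0.005 m and angle between fuse_red's own z axis and vertical below 0.2 rad), for 0.2 s.
2. the cap has clicked home on the post's shoulder over the fuse (z of cap in the frame of fuse_post below 0.0425 m and horizontal distance between cap and fuse_post below 0.004 m and angle between cap's own z axis and vertical below 0.1 rad), for 0.2 s.
At the end, for the whole second after the job is handed in: Red-banded fuse within 4 mm of the floor of the post's bore; cap within 2.5 mm of the shoulder, centred within 4 mm, upright, at rest; through the last second the fingers hold it and press it on the post with over 4 N; blue-banded fuse still in its hole (all of step 1 and all of step 2 and linear speed of cap below 0.02 m/s and contact force between the fingers and cap above 3 N and contact force between cap and fuse_post above 4 N and horizontal distance between fuse_blue and fuse_rack below 0.04 m and height (world z) of fuse_blue below 0.014 m); the arm keeps its last pose, push and grip.
It fails at once if the blue-banded fuse is pulled up or out (distance of fuse_blue from where it was at the start of the episode above 0.015 m).
It fails at once if a bystander is pushed away by more than 30 mm (distance of any of tape_yellow, spare_breaker, solder_spool, multimeter from where it was at the start of the episode above 0.03 m).
It also fails if it takes over 69 s, if anything falls off the work surface, if the arm or the gripper's body presses on something with over 40 N, if the wrist force passes 120 N, or if a joint passes its speed limit or range.

## Working session

There is one attempt and no reset: what is moved stays moved. The work goes in short steps, Python scripts to look and compute and a shell command to move; the robot and the scene stay as the last step left them, time stands still between calls to the robot, and variables do not carry over. Pictures are saved under pics/ and viewed, at most 10 in all, crops included, and the job is handed in when it is done.

```bash
ls; mkdir -p pics; cat > h.py <<'E'
import numpy as np, cv2
from rig import env, optics, spotter
def ray(p,at):
    K=np.array(p["intrinsics"]);T=np.array(p["pose"]);h,w=p["color"].shape[:2]
    u,v=at[0]*w,at[1]*h
    x,y=(u-K[0,2])/K[0,0],(v-K[1,2])/K[1,1]
    if p.get("fish"):
        r=np.hypot(x,y);s=np.sin(r)/r if r>1e-9 else 1;d=np.array([x*s,-y*s,-np.cos(r)])
    else: d=np.array([x,-y,-1.])
    d=T[:3,:3]@d;return T[:3,3],d/np.linalg.norm(d)
def atz(p,at,z):
    o,d=ray(p,at);return o+d*(z-o[2])/d[2]
def get(n):
    p=optics.get_image(n);p["fish"]=n=="wrist";return p
def save(p,f): cv2.imwrite("pics/"+f,cv2.cvtColor(p["color"],cv2.COLOR_RGB2BGR))
def tri(rs):
    A=0;b=0
    for o,d in rs:
        M=np.eye(3)-np.outer(d,d);A=A+M;b=b+M@o
    return np.linalg.solve(A,b)
E
python3 - <<'E'
from h import *
np.set_printoptions(precision=4,suppress=True)
s=env.observe();print(s["position"],s["tool_rot"],s["ft_force"],s["grip_width"])
P={n:get(n) for n in("top","side","wrist")}
for n,p in P.items():
    save(p,n+"0.png");print(n,{k:(v if k not in("color","pose","intrinsics") else 0) for k,v in p.items()}, np.array(p["pose"])[:3,3],np.array(p["intrinsics"])[0])
    for q in("fuse_red","fuse_blue","fuse_rack","fuse_post","post_mouth","cap","cap_step","tape_yellow","spare_breaker","solder_spool","multimeter","chassis_corner"):
        for r in spotter.look_for(p,q)[:2]:
            print(n,q,round(r["score"],2),np.round(np.array(r["at"])*[512,384],1),atz(p,r["at"],{"fuse_red":.06,"fuse_blue":.06,"post_mouth":.062,"cap_step":.026,"cap":.03,"fuse_post":.03}.get(q,.02)).round(3))
E
```

```text
pics
[ 0.2474 -0.4908  0.2047] [[ 0.893   0.45   -0.0003]
 [ 0.45   -0.893   0.0014]
 [ 0.0003 -0.0014 -1.    ]] [1.0903 0.3679 0.3823] 0.0854465708079808
top {'color': 0, 'intrinsics': 0, 'pose': 0, 'shot': 1, 'fish': False} [0.4832 0.001  1.0976] [427.6716   0.     252.3711]
top fuse_red 0.56 [368.8 186.9] [ 0.561 -0.305  0.06 ]
top fuse_red 0.54 [188.6 176.2] [0.582 0.135 0.06 ]
top fuse_rack 0.76 [285.7 214.7] [ 0.491 -0.106  0.02 ]
top fuse_post 0.68 [187.6 176.2] [0.585 0.141 0.03 ]
top post_mouth 0.9 [188.1 175. ] [0.585 0.136 0.062]
top cap 0.83 [351. 219.] [ 0.483 -0.269  0.03 ]
top cap_step 0.61 [348.4 215.7] [ 0.491 -0.263  0.026]
top cap_step 0.37 [189.1 175.7] [0.586 0.138 0.026]
top tape_yellow 0.61 [365.6 180.7] [ 0.58  -0.309  0.02 ]
top spare_breaker 0.74 [186.1 125.5] [0.715 0.149 0.02 ]
top solder_spool 0.59 [234.8 130.1] [0.705 0.025 0.02 ]
top multimeter 0.88 [121.6 144.2] [0.665 0.311 0.02 ]Traceback (most recent call last):
  File "<stdin>", line 8, in <module>
ValueError: it knows: cap, cap_step, fuse_blue, fuse_post, fuse_rack, fuse_red, multimeter, post_mouth, post_nubs, solder_spool, spare_breaker, tape_yellow
```

```bash
python3 - <<'E'
from h import *
np.set_printoptions(precision=4,suppress=True)
P={n:get(n) for n in("top","side","wrist")}
Z={"fuse_red":.06,"fuse_blue":.06,"post_mouth":.062,"cap_step":.026,"cap":.03,"fuse_post":.03}
for n,p in P.items():
    save(p,n+"0.png");print(n,np.array(p["pose"]),np.array(p["intrinsics"])[0])
    if n=="top":continue
    for q in("fuse_red","fuse_blue","fuse_rack","fuse_post","post_mouth","cap","cap_step"):
        for r in spotter.look_for(p,q)[:2]:
            print(n,q,round(r["score"],2),np.round(np.array(r["at"])*[512,384],1),atz(p,r["at"],Z.get(q,.02)).round(3))
a=np.hstack([cv2.resize(P[n]["color"],(400,300)) for n in ("side","wrist")])
t=cv2.resize(P["top"]["color"][90:270,80:440],(600,300));t=np.hstack([t,np.zeros((300,200,3),np.uint8)])
cv2.imwrite("pics/all0.png",np.vstack([a,t])[:,:,::-1])
E
```

```text
top [[ 0.0111  0.9966 -0.0822  0.4832]
 [-0.9997  0.0128  0.0205  0.001 ]
 [ 0.0215  0.0819  0.9964  1.0976]
 [ 0.      0.      0.      1.    ]] [427.6716   0.     252.3711]
side [[ 0.9907  0.0284 -0.1332  0.427 ]
 [-0.1341  0.3758 -0.917  -1.034 ]
 [ 0.0241  0.9263  0.3761  0.4953]
 [ 0.      0.      0.      1.    ]] [452.6793   0.     254.1069]
side fuse_red 0.51 [210.5 207.9] [ 0.464 -0.097  0.06 ]
side fuse_blue 0.56 [236.6 206.5] [ 0.524 -0.094  0.06 ]
side fuse_rack 0.91 [220.  224.8] [ 0.485 -0.105  0.02 ]
side fuse_post 0.91 [250.6 181.7] [0.586 0.132 0.03 ]
side cap 0.92 [229.4 261. ] [ 0.492 -0.279  0.03 ]
side cap_step 0.87 [230.6 262.6] [ 0.495 -0.279  0.026]
wrist [[ 0.451   0.8577  0.2469  0.3101]
 [-0.8925  0.4334  0.1247 -0.4596]
 [-0.     -0.2766  0.961   0.372 ]
 [ 0.      0.      0.      1.    ]] [297.3186   0.     255.447 ]
```

View pics/all0.png

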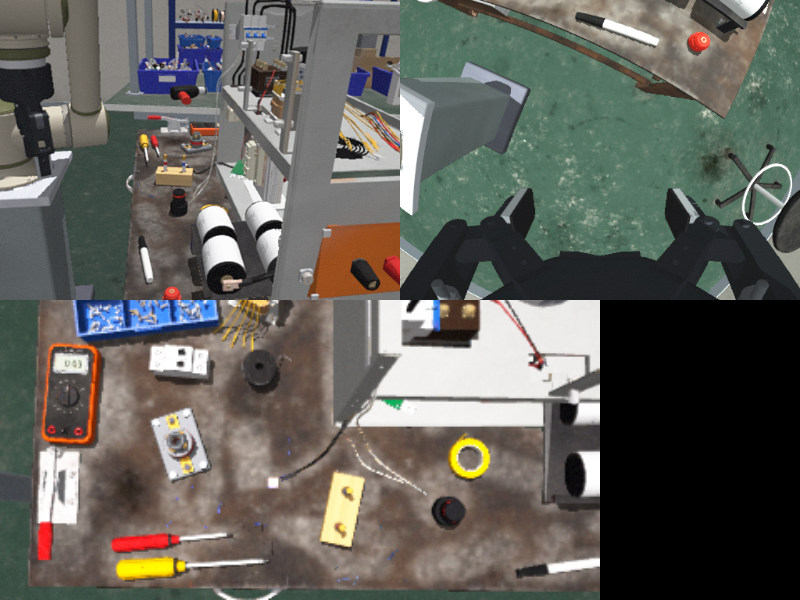

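The side view shows the rack near (220,225) with the cap in front of it at (230,262). The top view shows the post at (188,175) and the tape at (366,181). Next I'll zoom in on the fuse bands.

```bash
python3 - <<'E'
import cv2,numpy as np
s=cv2.imread("pics/side0.png")[190:280,190:280];t=cv2.imread("pics/top0.png")[170:260,260:380]
cv2.imwrite("pics/z0.png",np.hstack([cv2.resize(s,(300,300),interpolation=2),cv2.resize(t,(400,300),interpolation=2)]))
E
```

```text
(no output)
```

View pics/z0.png

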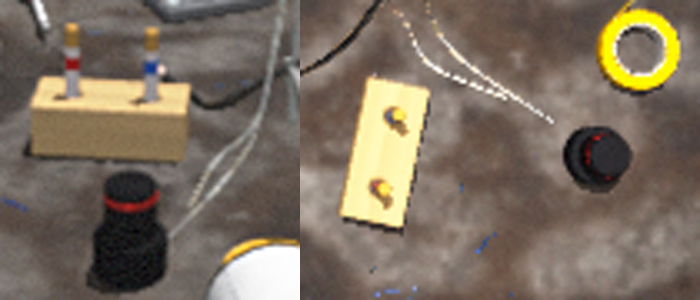

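```bash
cat >> h.py <<'E'
def rel(pt,s=None):
    s=s or env.observe();return np.array(s["tool_rot"]).T@(np.array(pt)-np.array(s["position"]))*100
E
python3 - <<'E'
from h import *
np.set_printoptions(precision=4,suppress=True)
P={n:get(n) for n in("top","side")}
px=lambda n,u,v:(u/512,v/384)
a=[atz(P["side"],px(0,211.3,198.3),.086),atz(P["top"],px(0,284.6,225.5),.086)];print("red",a)
c=[atz(P["top"],px(0,260+x/3.333,170+y/3.333),.036) for x,y in((72,75),(130,88),(103,230),(40,215))];print("rack",np.array(c),np.mean(c,0))
d=np.array(c[0])+c[1]-c[2]-c[3];print(np.degrees(np.arctan2(d[1],d[0])))
print("cap top",atz(P["top"],px(0,260+304/3.333,170+157/3.333),.06),atz(P["side"],px(0,190+131/3.333,190+188/3.333),.06))
print("captri",tri([ray(P["top"],(0,0))]*0+[ray(P["top"],px(0,351,219)),ray(P["side"],px(0,229.4,261))]))
print(rel(np.append(np.mean(a,0)[:2],.18)))
E
```

```text
red [array([ 0.4663, -0.1023,  0.086 ]), array([ 0.4655, -0.097 ,  0.086 ])]
rack [[ 0.5463 -0.094   0.036 ]
 [ 0.5371 -0.1374  0.036 ]
 [ 0.4316 -0.1176  0.036 ]
 [ 0.4422 -0.0708  0.036 ]] [ 0.4893 -0.1049  0.036 ]
-11.59036801899601
cap top [ 0.4871 -0.2616  0.06  ] [ 0.4922 -0.275   0.06  ]
captri [ 0.4877 -0.2704  0.0248]
[ 37.1222 -25.1359   2.5317]
```

```bash
python3 -m crank '[5,3.4,-2.3,0,0, 5,3.4,-2.3,0,0, 5,3.4,-2.3,0,0, 5,3.4,-2.3,0,0, 5,3.4,-2.3,0,0, 5,3.4,-2.3,0,0, 5,3.4,-2.3,0,0, 5,3.4,-2.3,0,0]' 30
python3 -m crank '[5,3,-2,0,0, 5,3,-2,0,0, 5,3,-2,0,0, 5,0,0,0,0.125, 5,0,0,0,0.125, 5,0,0,0,0.125, 5,0,0,0,0.125, 5,0,0,0,0.125]'
python3 -m crank '[5,0,0,0,0.045, 5,0,0,0,0, 5,0,0,0,0, 5,0,0,0,0, 5,0,0,0,0, 5,0,0,0,0, 5,0,0,0,0, 5,0,0,0,0]'
python3 - <<'E'
from h import *
np.set_printoptions(precision=4,suppress=True)
print(env.observe())
p=get("wrist");save(p,"w1.png")
for q,z in(("fuse_red",.06),("fuse_blue",.06),("fuse_rack",.02)):
    for r in spotter.look_for(p,q)[:2]: print(q,r,np.array(r["at"])*[512,384],atz(p,r["at"],z))
E
```

```text
time_s: 2.32
position: [0.4082, -0.2026, 0.2056]
tool_rot: [[0.893, 0.45, 0.001], [0.45, -0.893, -0.0], [0.0, 0.001, -1.0]]
ft_force: [0.6, -1.9, -0.0]
grip_width: 0.0501
gripper_force: 0.0
time_s: 2.98
position: [0.461, -0.1102, 0.2054]
tool_rot: [[0.987, -0.163, 0.0], [-0.163, -0.987, -0.0], [0.0, 0.0, -1.0]]
ft_force: [-0.2, 0.3, -0.2]
grip_width: 0.0497
gripper_force: 0.0
time_s: 3.65
position: [0.461, -0.1103, 0.2053]
tool_rot: [[0.979, -0.202, 0.0], [-0.202, -0.979, 0.0], [0.0, -0.0, -1.0]]
ft_force: [-0.7, 0.2, 0.4]
grip_width: 0.05
gripper_force: 0.0
{'time_s': 3.65, 'q': array([-27.8147,  14.1694,  85.7757,   0.0009,  80.0551,  73.811 ]), 'qvel': array([-0.0217, -0.0358, -0.0232, -0.0153, -0.0837,  0.1098]), 'joint_efforts': array([ -0.0013, -36.7519, -22.4601,  -0.    ,   0.0004,  -0.0058]), 'position': array([ 0.461 , -0.1103,  0.2053]), 'tool_rot': array([[ 0.9795, -0.2015,  0.    ],
       [-0.2015, -0.9795,  0.    ],
       [ 0.    , -0.    , -1.    ]]), 'ft_force': array([-0.6855,  0.1841,  0.4064]), 'wrist_torque': array([-0.0238, -0.0186,  0.015 ]), 'gripper_force': 0.0, 'grip_width': 0.05001556617484426}
fuse_red {'at': [0.4766, 0.4518], 'score': 0.48} [244.0192 173.4912] [ 0.4671 -0.0992  0.06  ]
fuse_blue {'at': [0.4764, 0.3201], 'score': 0.46} [243.9168 122.9184] [ 0.52   -0.1103  0.06  ]
fuse_rack {'at': [0.4771, 0.3711], 'score': 0.65} [244.2752 142.5024] [ 0.4958 -0.1041  0.02  ]
```

View pics/w1.png

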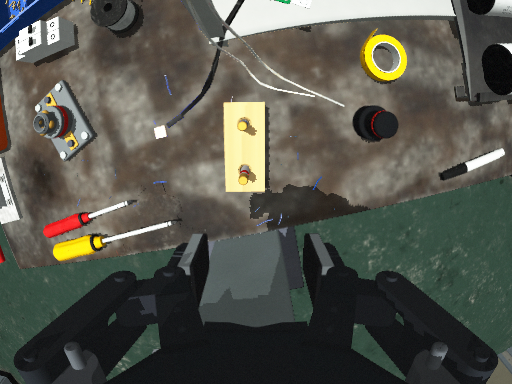

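The rack is aligned with the image. The red fuse's brass tip is near (243,181) and the blue one's near (243,127). The post is on the left at about (42,124) and the cap on the right at about (383,123).

```bash
python3 - <<'E'
from h import *
np.set_printoptions(precision=4,suppress=True)
p=get("wrist");c=p["color"].astype(int)
hsv=cv2.cvtColor(p["color"],cv2.COLOR_RGB2HSV)
cv2.imwrite("pics/w1z.png",cv2.resize(p["color"][100:200,215:275,::-1],(360,600),interpolation=2))
for u,v in((243,180),(243,181),(243,127)):
    t=atz(p,(u/512,v/384),.086);print(t,rel(t))
for q,z in(("post_mouth",.062),("fuse_post",.03),("cap_step",.026),("cap",.03)):
    for r in spotter.look_for(p,q)[:1]: print(q,r["score"],np.array(r["at"])*[512,384],atz(p,r["at"],z))
E
```

```text
[ 0.4661 -0.099   0.086 ] [ 0.2698 -1.2159 11.9316]
[ 0.4651 -0.0988  0.086 ] [ 0.1681 -1.2168 11.9316]
[ 0.5171 -0.1098  0.086 ] [ 5.4907 -1.1808 11.9313]
post_mouth 0.79 [ 62.0032 121.3824] [0.5782 0.1025 0.062 ]
fuse_post 0.94 [ 66.6112 122.304 ] [0.5797 0.1185 0.03  ]
cap_step 0.89 [375.5008 122.688 ] [ 0.4918 -0.266   0.026 ]
cap 0.8 [371.0976 121.9968] [ 0.4939 -0.2587  0.03  ]
```

View pics/w1z.png

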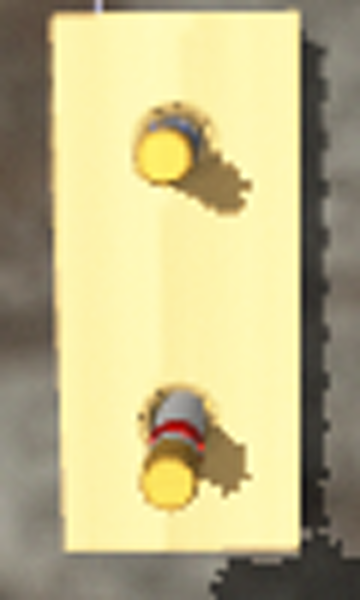

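```bash
python3 -m crank '[5,0.25,-1.2,0,0, 4,0,0,2.05,0, 4,0,0,2.05,0, 4,0,0,2.05,0, 4,0,0,2.05,0, 4,0,0,2.05,0, 4,0,0,2.05,0, 4,0,0,2.05,0]'
python3 -m crank '[4,0,0,0,0, 4,0,0,0,0, 0,0,0,0,0, 0,0,0,0,0, 0,0,0,0,0, 0,0,0,0,0, 0,0,0,0,0, 0,0,0,0,0]' 40
python3 - <<'E'
from h import *
p=get("wrist");q=get("side")
cv2.imwrite("pics/g1.png",np.hstack([p["color"][100:384,120:400],cv2.resize(q["color"][150:270,170:290],(284,284))])[:,:,::-1])
print(env.observe()["ft_force"],env.observe()["grip_width"])
E
```

```text
time_s: 4.77
position: [0.4659, -0.0991, 0.061]
tool_rot: [[0.979, -0.202, 0.0], [-0.202, -0.979, -0.0], [0.0, 0.0, -1.0]]
ft_force: [0.9, -0.7, 0.0]
grip_width: 0.04
gripper_force: 0.0
time_s: 5.43
position: [0.4659, -0.0991, 0.0621]
tool_rot: [[0.979, -0.202, 0.0], [-0.202, -0.979, -0.0], [0.001, 0.0, -1.0]]
ft_force: [1.3, 0.8, -0.2]
grip_width: 0.0
gripper_force: 0.0
[ 0.12798997  0.24365708 -0.23936448] 0.00010380359211359707
```

View pics/g1.png

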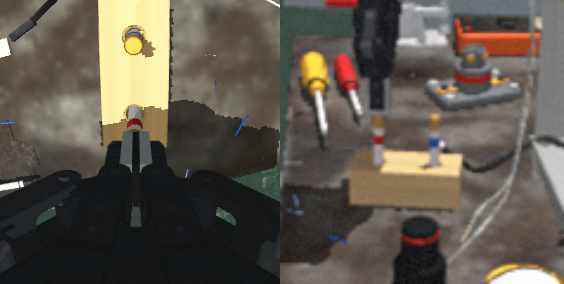

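The fingers shut to zero, so the fuse isn't between the pads. I'll look closer.

```bash
python3 - <<'E'
from h import *
p=get("wrist");q=get("side")
cv2.imwrite("pics/g2.png",np.hstack([cv2.resize(p["color"][190:270,215:295],(400,400),interpolation=2),cv2.resize(q["color"][150:225,180:255],(400,400),interpolation=2)])[:,:,::-1])
E
```

```text
(no output)
```

View pics/g2.png

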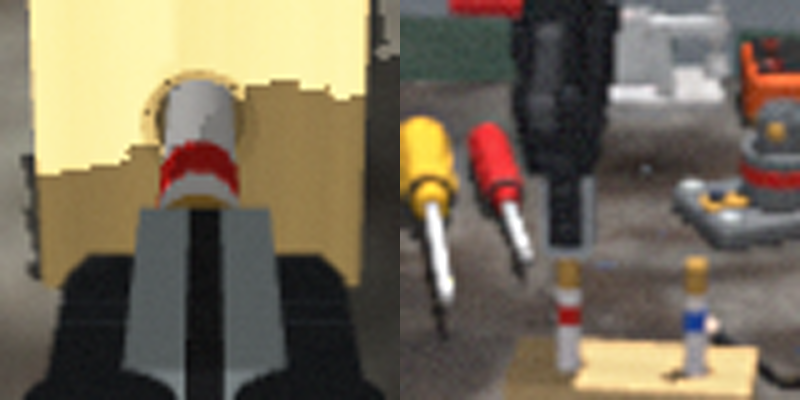

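```bash
cat >> h.py <<'E'
def proj(p,X):
    K=np.array(p["intrinsics"]);T=np.array(p["pose"]);c=T[:3,:3].T@(np.array(X)-T[:3,3]);x,y,z=c[0],-c[1],-c[2]
    if p["fish"]:
        r=np.hypot(x,y);t=np.arctan2(r,z);x,y=x/r*t,y/r*t
    else:x,y=x/z,y/z
    return np.array([K[0,0]*x+K[0,2],K[1,1]*y+K[1,2]])
E
python3 - <<'E'
from h import *
np.set_printoptions(precision=4,suppress=True)
s=env.observe();print({k:s[k] for k in("q","position","ft_force","wrist_torque","grip_width","joint_efforts")})
p=get("wrist");q=get("side")
for dz in(0,.0125,.025): X=s["position"]+np.array([0,0,dz]);print(dz,proj(p,X),proj(q,X))
E
```

```text
{'q': array([-26.2913,  24.2041,  98.1243,  -0.0001,  57.6695,  75.3512]), 'position': array([ 0.4659, -0.0991,  0.0619]), 'ft_force': array([0.4153, 0.8368, 0.0452]), 'wrist_torque': array([ 0.0267, -0.0261,  0.0041]), 'grip_width': 0.00023251824900416242, 'joint_efforts': array([  0.0033, -40.5271, -16.5486,   0.0001,   0.0016,  -0.    ])}
0 [255.2135 229.5473] [211.173  207.5091]
0.0125 [255.1976 238.0582] [211.1086 202.4742]
0.025 [255.1795 247.794 ] [211.0436 197.3927]
```

Both cameras put the shut fingertips about 25 mm above the stated TCP, just over the fuse top. I'll open, lower in two steps watching the force, and grip again.

```bash
python3 -m crank '[3,0,0,0,0, 3,0,0,0,0, 3,0,0,0,0, 3,0,0,0.3,0, 3,0,0,0.3,0, 3,0,0,0.3,0, 3,0,0,0.3,0, 3,0,0,0,0]'
python3 -m crank '[3,0,0,0.3,0, 3,0,0,0.3,0, 3,0,0,0.3,0, 3,0,0,0.3,0, 0,0,0,0,0, 0,0,0,0,0, 0,0,0,0,0, 0,0,0,0,0]'
python3 - <<'E'
from h import *
p=get("wrist");q=get("side")
cv2.imwrite("pics/g3.png",np.hstack([cv2.resize(p["color"][170:270,205:305],(400,400),interpolation=2),cv2.resize(q["color"][150:225,180:255],(400,400),interpolation=2)])[:,:,::-1])
E
```

```text
time_s: 6.4
position: [0.4655, -0.0989, 0.0491]
tool_rot: [[0.979, -0.202, -0.001], [-0.202, -0.979, 0.001], [-0.001, -0.0, -1.0]]
ft_force: [0.2, 0.1, -0.6]
grip_width: 0.0301
gripper_force: 0.0
time_s: 7.07
position: [0.4659, -0.0991, 0.0379]
tool_rot: [[0.979, -0.202, 0.0], [-0.202, -0.979, -0.0], [0.0, 0.0, -1.0]]
ft_force: [0.9, -0.9, -0.7]
grip_width: 0.0079
gripper_force: 38.9
```

View pics/g3.png

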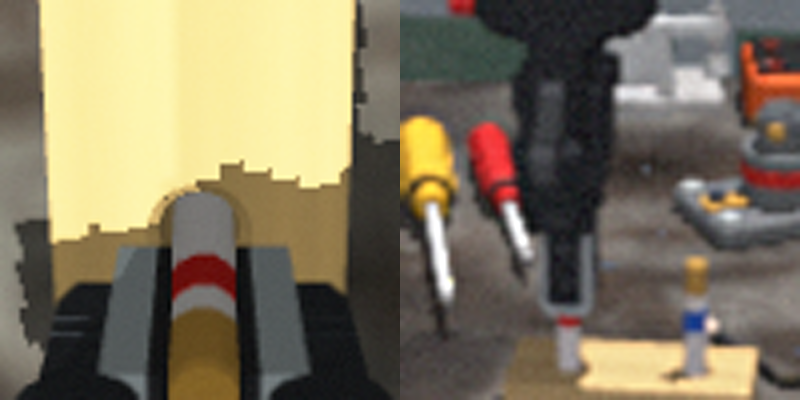

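The fuse is held with 39 N. Next I'll lift it and carry it towards the post.

```bash
python3 -m crank '[0,0,0,-1.5,0, 0,0,0,-2.5,0, 0,0,0,-2.5,0, 0,0,0,-2.5,0, 0,0,0,-1,0, 0,0,-1,0,0, 0,0,-2,0,0, 0,1,-3,0,0]' 50
python3 -m crank '[0,1,-3,0,0, 0,1,-3,0,0, 0,1,-3,0,0, 0,1,-3,0,0, 0,1,-3,0,0, 0,0.9,-2.4,0,0, 0,0,-1,0,0, 0,0,0,0,0]'
python3 - <<'E'
from h import *
np.set_printoptions(precision=4,suppress=True)
s=env.observe();print(s["position"],s["grip_width"])
P={n:get(n) for n in("wrist","side","top")}
for n,p in P.items():
  for q,z in(("post_mouth",.062),("fuse_post",.03),("post_nubs",.051),("fuse_red",.07)):
    for r in spotter.look_for(p,q)[:1]: print(n,q,r["score"],np.array(r["at"])*[512,384],atz(p,r["at"],z))
p=P["wrist"];
cv2.imwrite("pics/p1.png",np.hstack([cv2.resize(p["color"][110:260,180:330],(400,400),interpolation=2),cv2.resize(P["side"]["color"][130:205,210:285],(400,400),interpolation=2)])[:,:,::-1])
for h in(.062,.11,.12):print(proj(p,np.append(s["position"][:2],h)))
E
```

```text
time_s: 7.83
position: [0.4865, -0.0419, 0.1371]
tool_rot: [[0.979, -0.204, -0.002], [-0.204, -0.979, 0.0], [-0.002, 0.0, -1.0]]
ft_force: [0.4, -0.8, 0.5]
grip_width: 0.0079
gripper_force: 49.0
time_s: 8.5
position: [0.5822, 0.1284, 0.1363]
tool_rot: [[0.98, -0.199, -0.002], [-0.199, -0.98, 0.0], [-0.002, 0.0, -1.0]]
ft_force: [-1.1, -0.3, -0.4]
grip_width: 0.0079
gripper_force: 49.0
[0.5822 0.1284 0.1363] 0.00793694210374014
wrist post_mouth 0.6 [240.5888 171.6864] [0.6044 0.1362 0.062 ]
wrist fuse_post 0.92 [240.4864 173.9136] [0.5961 0.1397 0.03  ]
wrist post_nubs 0.85 [239.0016 173.9904] [0.6005 0.139  0.051 ]
wrist fuse_red 0.92 [256.1024 240.192 ] [0.5447 0.1352 0.07  ]
side post_mouth 0.89 [252.5184 183.5904] [0.5785 0.0381 0.062 ]
side fuse_post 0.87 [252.0064 184.0128] [0.5878 0.1142 0.03  ]
side post_nubs 0.57 [251.904  185.0112] [0.5794 0.0555 0.051 ]
side fuse_red 0.53 [247.5008 147.4944] [0.5999 0.323  0.07  ]
top post_mouth 0.6 [182.6816 190.3104] [0.5471 0.148  0.062 ]
top fuse_post 0.69 [182.2208 190.6176] [0.5483 0.1536 0.03  ]
top post_nubs 0.47 [181.6064 189.8112] [0.549  0.1522 0.051 ]
[255.2432 195.1633]
[255.2072 214.7106]
[255.1977 219.9222]
```

View pics/p1.png

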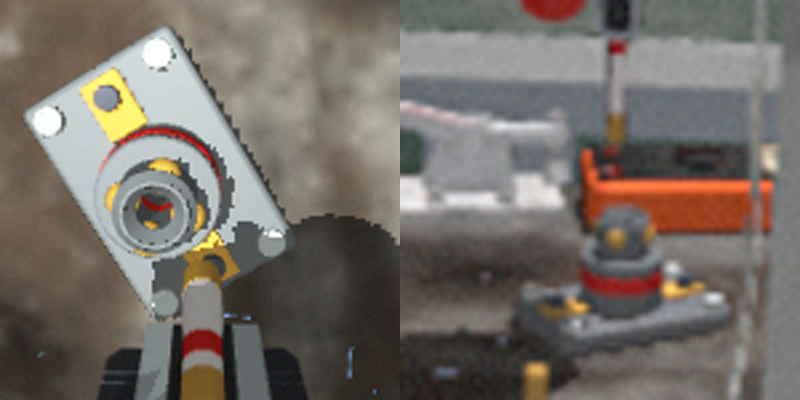

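The bore mouth is at about (237.4,189.1) in the wrist picture. The fuse hangs vertically, with its lower end at about (255,209).

```bash
python3 - <<'E'
from h import *
np.set_printoptions(precision=4,suppress=True)
p=get("wrist")
g=cv2.cvtColor(p["color"],cv2.COLOR_RGB2GRAY)
t=atz(p,(237.4/512,189.1/384),.062);print(t,rel(t))
# pillar red band / shoulder circle check
t=atz(p,((180+160/2.667)/512,(110+191/2.667)/384),.040);print("shoulder",t,rel(t))
cs=[(166,27),(26,115),(293,237),(152,318)]
c=[atz(p,((180+a/2.667)/512,(110+b/2.667)/384),.012) for a,b in cs];print(np.array(c),np.mean(c,0),rel(np.mean(c,0)))
E
```

```text
[0.5906 0.1397 0.062 ] [ 0.5053 -1.5076  7.5801]
shoulder [0.5916 0.1384 0.04  ] [ 0.6247 -1.3971  9.7801]
[[0.6453 0.1261 0.012 ]
 [0.6246 0.1847 0.012 ]
 [0.5571 0.0947 0.012 ]
 [0.535  0.1556 0.012 ]] [0.5905 0.1403 0.012 ] [ 0.4794 -1.5595 12.5801]
```

```bash
python3 -m crank '[0,0.5,-1.5,0,0, 0,0,0,1,0, 0,0,0,1,0, 0,0,0,1,0, 0,0,0,0.5,0, 0,0,0,0,0, 0,0,0,0,0, 0,0,0,0,0]'
python3 - <<'E'
from h import *
np.set_printoptions(precision=4,suppress=True)
p=get("wrist");q=get("side");s=env.observe();print(s["position"])
cv2.imwrite("pics/p2.png",np.hstack([cv2.resize(p["color"][160:260,205:305],(400,400),interpolation=2),cv2.resize(q["color"][130:205,210:285],(400,400),interpolation=2)])[:,:,::-1])
print(proj(p,[.5906,.1399,.062]),proj(q,[.5906,.1399,.062]))
E
```

```text
time_s: 9.97
position: [0.5908, 0.1394, 0.1032]
tool_rot: [[0.979, -0.202, 0.001], [-0.202, -0.979, -0.0], [0.001, -0.0, -1.0]]
ft_force: [-1.1, -0.1, -0.3]
grip_width: 0.0083
gripper_force: 49.0
[0.5908 0.1396 0.1034]
[254.7279 208.2792] [252.054  169.9012]
```

View pics/p2.png

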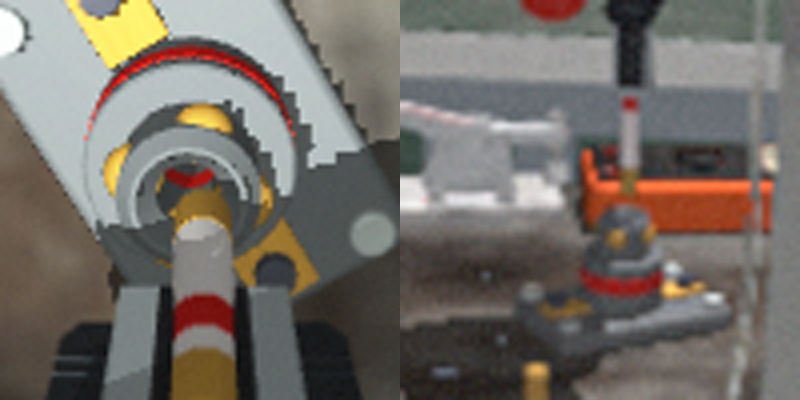

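The fuse's lower end is over the funnel: the head centre is at about (253,207.5), within about 1 mm of the fuse axis. I'll insert it now.

```bash
python3 -m crank '[0,0,-0.1,0,0, 0,0,0,0.5,0, 0,0,0,0.5,0, 0,0,0,0.5,0, 0,0,0,0.5,0, 0,0,0,0.5,0, 0,0,0,0.5,0, 0,0,0,0,0]'
python3 -m crank '[0,0,0,0.5,0, 0,0,0,0.5,0, 0,0,0,0.5,0, 0,0,0,0.5,0, 0,0,0,0.5,0, 0,0,0,0.3,0, 0,0,0,0,0, 0,0,0,0,0]'
```

```text
time_s: 10.73
position: [0.59, 0.141, 0.0715]
tool_rot: [[0.979, -0.202, -0.002], [-0.202, -0.979, 0.001], [-0.002, -0.0, -1.0]]
ft_force: [-1.3, 2.2, -2.5]
grip_width: 0.0077
gripper_force: 49.2
time_s: 11.4
position: [0.59, 0.1413, 0.0438]
tool_rot: [[0.979, -0.202, -0.002], [-0.202, -0.979, 0.001], [-0.002, -0.001, -1.0]]
ft_force: [-2.1, 5.5, -3.2]
grip_width: 0.0079
gripper_force: 49.2
```

```bash
python3 -m crank '[0,0,0,0.15,0, 0,0,0,0.1,0, 0,0,0,0,0, 2.5,0,0,0,0, 2.5,0,0,0,0, 2.5,0,0,0,0, 2.5,0,0,0,0, 2.5,0,0,0,0]'
python3 - <<'E'
from h import *
np.set_printoptions(precision=4,suppress=True)
p=get("wrist");q=get("side");s=env.observe();print(s["position"],s["grip_width"])
cv2.imwrite("pics/p3.png",np.hstack([cv2.resize(p["color"][160:260,205:305],(400,400),interpolation=2),cv2.resize(q["color"][130:205,210:285],(400,400),interpolation=2)])[:,:,::-1])
print(proj(q,[.5905,.142,.062]),proj(q,[.5905,.142,.09]))
E
```

```text
time_s: 12.07
position: [0.591, 0.1403, 0.0423]
tool_rot: [[0.979, -0.202, 0.0], [-0.202, -0.979, -0.0], [0.0, 0.0, -1.0]]
ft_force: [-0.1, -0.8, -0.1]
grip_width: 0.0251
gripper_force: 0.0
[0.5909 0.1404 0.0423] 0.024780036347727633
[251.9207 169.6435] [252.1457 160.1341]
```

View pics/p3.png

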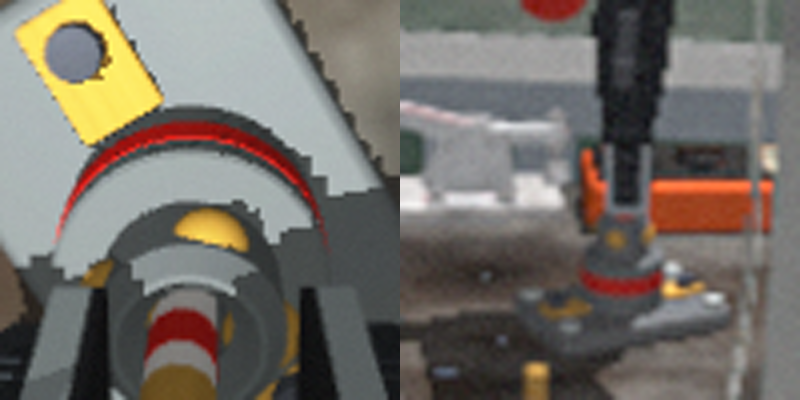

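The fuse stands in the bore. I'll rise clear and check it from above.

```bash
python3 -m crank '[2.5,0,0,-0.5,0, 2.5,0,0,-2,0, 2.5,0,0,-3,0, 2.5,0,0,-3,0, 2.5,0,0,-3,0, 4.5,0,0,-2,0, 4.5,0,0,0,0, 4.5,0,0,0,0]'
python3 - <<'E'
from h import *
np.set_printoptions(precision=4,suppress=True)
p=get("wrist");s=env.observe();print(s["position"])
cv2.imwrite("pics/p4.png",cv2.resize(p["color"][120:270,180:330],(600,600),interpolation=2)[:,:,::-1])
for z in(.09,.062,.04):print(z,(proj(p,[.5905,.1416,z])-[180,120])*4)
E
```

```text
time_s: 12.83
position: [0.5911, 0.1406, 0.1785]
tool_rot: [[0.979, -0.202, 0.002], [-0.202, -0.979, 0.0], [0.002, -0.001, -1.0]]
ft_force: [0.5, 0.3, -0.6]
grip_width: 0.0452
gripper_force: 0.0
[0.5905 0.1406 0.1771]
0.09 [297.602  287.7246]
0.062 [298.0484 257.3669]
0.04 [298.3458 237.2059]
```

View pics/p4.png

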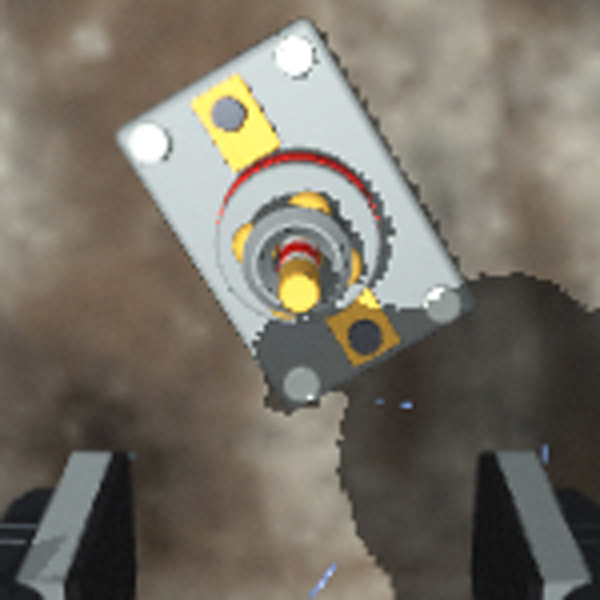

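The fuse is standing home: its top is at (299,292) against a predicted (298,288), and the head ring is centred at (297,258). That was my eleventh viewed picture, one over the limit of 10, so I'll use only numeric detections from here. Next stop is the cap.

```bash
python3 -m crank '[5,-3.6,0.74,0,0, 5,-3.6,0.74,0,0, 5,-3.6,0.74,0,0, 5,0.9,4,0,0, 5,0.9,4,0,0, 5,0.9,4,0,0, 5,0.9,4,0,0, 5,0.9,4,0,0]'
python3 -m crank '[5,0.9,4,0,0, 5,0.9,4,0,0, 5,0.9,4,0,0, 5,0.9,4,0,0, 5,0.9,3.7,0,0, 5,0,0,0,0, 5,0,0,0,0, 5,0,0,0,0]'
python3 - <<'E'
from h import *
np.set_printoptions(precision=4,suppress=True)
p=get("wrist");s=env.observe();print(s["position"])
for q,z in(("cap",.03),("cap_step",.026),("tape_yellow",.01),("fuse_rack",.02)):
    for r in spotter.look_for(p,q)[:1]: print(q,r["score"],np.array(r["at"])*[512,384],atz(p,r["at"],z))
c=cv2.cvtColor(p["color"],cv2.COLOR_RGB2HSV);u0,v0=proj(p,[.489,-.268,.04]).astype(int);print(u0,v0)
h,sat,v=[c[...,i].astype(int) for i in range(3)]
red=((h<8)|(h>172))&(sat>120)&(v>80);ys,xs=np.nonzero(red[v0-45:v0+45,u0-45:u0+45]);xs+=u0-45;ys+=v0-45
print("red",len(xs),xs.min(),xs.max(),ys.min(),ys.max())
dark=((v<60)).astype(np.uint8)
n,l,st,ce=cv2.connectedComponentsWithStats(dark)
for i in range(1,n):
    if st[i,4]>150: print(st[i],ce[i])
# ascii
g=v[v0-40:v0+46:3,u0-48:u0+49:2]; R=red[v0-40:v0+46:3,u0-48:u0+49:2]
for a,b in zip(g,R):print("".join("r" if y else "#" if x<35 else "+" if x<60 else "." for x,y in zip(a,b)))
E
```

```text
time_s: 13.55
position: [0.4832, -0.0658, 0.1762]
tool_rot: [[0.979, -0.201, -0.002], [-0.201, -0.979, 0.001], [-0.002, -0.0, -1.0]]
ft_force: [1.0, 0.9, -0.5]
grip_width: 0.05
gripper_force: 0.0
time_s: 14.22
position: [0.488, -0.2656, 0.1762]
tool_rot: [[0.979, -0.202, -0.002], [-0.202, -0.979, 0.002], [-0.002, -0.002, -1.0]]
ft_force: [0.0, 0.6, -1.0]
grip_width: 0.0498
gripper_force: 0.0
[ 0.4883 -0.2651  0.1766]
cap 0.71 [256.8192 170.9952] [ 0.4936 -0.2681  0.03  ]
cap_step 0.95 [259.4816 172.608 ] [ 0.4905 -0.2705  0.026 ]
tape_yellow 0.68 [262.2976  80.2176] [ 0.589  -0.2938  0.01  ]
fuse_rack 0.83 [129.4848 200.4864] [ 0.4886 -0.1098  0.02  ]
257 177
red 44 240 270 162 177
[   3    0   64   28 1141] [37.2875 12.3988]
[ 366    0  141  132 6250] [439.5078  46.8566]
[494  35  15  30 200] [500.745  48.27 ]
[ 83  49  24  49 269] [93.2119 72.4089]
[ 386   66   50   75 2106] [415.2327 102.0109]
[ 65 114  30  65 335] [ 85.597  143.4299]
[  0 149  18  54 210] [  7.5857 175.7714]
[   13   150   485   234 47892] [262.4093 312.8826]
[145 157  13  80 299] [150.689  198.5987]
............
[... 737 characters left out ...]

...............##++++++++++++++#++........+++++++
.................+++++++++++++#+........+++++++++
..................+++++++++++#+........++++++++++
...................#+++++++##.......+++++++++++++
.......................++.+++++.+...+++++++++++++
...................++++++++++++++++++++++++++++++
...................++++++++++++++++++++++++++++++
...................++++++++++++++++++++++++++++++
...................++++++++++++++++++++++++++++++
..................++++++++++++++++++++++++++++++.
...................++++++++++++++++++++++++++++++
..................+++++++++.+++++++++++++++++++++
...................++++++...+++++++++++++++++++++
....................+++......+++.++++++++++++++++
```

```bash
python3 - <<'E'
from h import *
np.set_printoptions(precision=4,suppress=True)
p=get("wrist");s=env.observe();g=p["color"].max(2).astype(int)
for v in (160,164,168,172,174,178,182,186,190,193):print(v," ".join(map(str,g[v,230:286])))
for v in range(146,200,2):print(v,g[v,256:260],end=";")
for u,v,z in((255.5,178,.06),(257,172.5,.026)):
    t=atz(p,(u/512,v/384),z);print(t,rel(t))
print(env.observe()["tool_rot"])
E
```

```text
160 125 130 132 139 143 146 144 146 143 90 23 30 42 44 45 45 45 45 38 33 27 20 18 18 15 15 15 18 15 15 18 18 26 34 40 40 46 40 41 41 33 18 26 77 126 128 129 127 124 122 117 118 113 111 109 104
164 133 132 137 140 142 146 145 144 32 39 44 45 44 44 35 20 17 15 13 78 216 102 44 44 52 35 39 36 42 43 91 181 156 47 12 16 15 18 34 36 45 41 37 34 41 75 132 131 129 121 116 112 107 103 100 95
168 130 130 130 129 131 130 108 29 41 39 42 42 27 26 189 91 29 28 32 42 42 40 39 42 39 38 40 42 40 43 42 39 43 36 31 26 33 96 46 15 18 19 40 42 36 34 55 56 73 116 110 104 98 101 97 95
172 116 115 117 117 117 114 46 38 42 44 41 51 87 28 37 41 44 41 44 41 38 41 41 38 42 40 44 44 42 38 42 37 41 40 42 41 39 38 26 29 26 18 17 22 19 34 40 46 58 104 102 97 96 93 94 88
174 115 119 117 120 117 120 68 37 41 39 40 169 28 38 42 42 44 40 41 39 42 41 43 41 40 40 38 39 40 41 39 40 40 40 40 37 39 38 38 30 30 67 16 17 19 29 39 53 99 97 97 93 94 92 91 85
178 128 128 129 129 127 131 131 47 41 40 35 30 37 42 41 39 37 37 38 39 39 40 38 40 43 40 39 39 39 44 39 37 40 36 39 37 38 40 39 40 30 24 16 17 18 36 50 94 94 90 91 91 94 9
[... 706 characters left out ...]
92 90 83 40 39 39 41
146 [111 108 109 111];148 [120 117 120 119];150 [74 73 76 78];152 [15 15 17 16];154 [38 39 40 40];156 [46 44 44 44];158 [34 33 38 42];160 [15 18 15 15];162 [37 35 15 17];164 [39 36 42 43];166 [35 32 34 28];168 [40 42 40 43];170 [38 41 40 41];172 [44 44 42 38];174 [38 39 40 41];176 [40 39 39 40];178 [39 39 39 44];180 [39 39 36 40];182 [38 39 40 38];184 [36 39 36 38];186 [38 39 39 37];188 [36 37 40 38];190 [38 36 36 39];192 [34 38 37 37];194 [29 28 27 40];196 [41 42 42 39];198 [43 41 38 40];[ 0.4937 -0.2665  0.06  ] [ 0.5051 -0.0004 11.7468]
[ 0.4918 -0.2677  0.026 ] [ 0.3435  0.1641 15.1468]
[[ 0.9797 -0.2006  0.0002]
 [-0.2006 -0.9797 -0.    ]
 [ 0.0002  0.     -1.    ]]
```

```bash
python3 -m crank '[3.9,0.42,0.05,0,0, 3.9,0,0,2.3,0, 3.9,0,0,2.3,0, 3.9,0,0,2.3,0, 3.9,0,0,2.3,0, 3.9,0,0,0,0, 3.9,0,0,0,0, 3.9,0,0,0,0]'
python3 - <<'E'
from h import *
np.set_printoptions(precision=4,suppress=True)
p=get("wrist");s=env.observe();print(s["position"],s["grip_width"]);g=p["color"].max(2).astype(int)
u,v=proj(p,[.4935,-.2665,.06]).astype(int);print(u,v)
for r in range(v-24,v+26,4):print(r,"".join("#" if x<35 else "+" if x<60 else "." if x<120 else "_" for x in g[r,u-55:u+56]))
E
```

```text
time_s: 15.18
position: [0.4933, -0.2681, 0.0867]
tool_rot: [[0.979, -0.202, 0.002], [-0.202, -0.979, -0.001], [0.002, 0.001, -1.0]]
ft_force: [0.3, 0.6, -0.0]
grip_width: 0.039
gripper_force: 0.0
[ 0.4934 -0.2681  0.087 ] 0.03890065055253532
252 214
190 ________________________________+#+++++++################################+++++++##+...__.++++++++++++++++......
194 ...____________________________++++++++######+.____.#########..___..########+++++##++.+++++++++++++++++++++++++
198 ......________________________+++++++###+__###+##+#++#++++++++########._.######++++#+++++++++++++++++++++++++++
202 ......________________________++++++++_.####+++++++++++++++++++++++++#####..########+++++++++++++++++++++++++++
206 ..............._______________.+++++_####+++++++++++++++++++++++++++++++++###.######+++++++++++++++++++++++++++
210 ................_______________.+++_##++++++++++++++++++++++++++++++++++######.####++++++++++++++++++++++++++++
214 ....................___________.++#############++++++++++++++++++#+##############++++++++++++++++++++++++++++++
218 ............................++++++.################+++++#+#++##################++++++++++++++++++++++++++++++++
222 ...........................+++++++++##########################################+++++++++++++++++++++++++++++++++
226 ............................+++++++++#######################################+++++++++++++++++++++++++++++++++++
230 .............................++++++++++++###############################+++++++++++++++++++++++++++++++++++++++
234 .......________..####.......+++++++++++++++++++++##################++++++++++++++++++++++++++++++####..........
238 ....._________.+#####+......++++++++++++++++++++......++++++++++++++++++++++++++++++++++++++++++######+........
```

```bash
python3 -m crank '[3.8,-0.05,-0.05,1.5,0, 3.8,0,0,1.5,0, 3.8,0,0,1.5,0, 3.8,0,0,1,0, 3.8,0,0,1,0, 3.8,0,0,0.6,0, 3.8,0,0,0.4,0, 3.8,0,0,0,0]'
python3 -m crank '[3.8,0,0,0.2,0, 3.8,0,0,0.2,0, 3.8,0,0,0,0, 3.8,0,0,0,0, 3.8,0,0,0,0, 3.8,0,0,0,0, 3.8,0,0,0,0, 3.8,0,0,0,0]'
python3 - <<'E'
from h import *
s=env.observe();q=get("side");g=q["color"]
u,v=proj(q,[.493,-.2675,.06]).astype(int);print(s["position"],u,v,proj(q,[.493,-.29,.026]))
hsv=cv2.cvtColor(g,cv2.COLOR_RGB2HSV)
for r in range(v-20,v+32,1):print(r,"".join("r" if (h<8 or h>172) and s>120 and x>70 else "#" if x<35 else "+" if x<60 else "." if x<110 else "_" for h,s,x in hsv[r,u-30:u+31].astype(int)))
E
```

```text
time_s: 15.9
position: [0.4922, -0.267, 0.01]
tool_rot: [[0.979, -0.202, -0.0], [-0.202, -0.979, 0.0], [-0.0, -0.0, -1.0]]
ft_force: [0.1, -0.1, 0.4]
grip_width: 0.0379
gripper_force: 0.0
time_s: 16.57
position: [0.4922, -0.2671, 0.0064]
tool_rot: [[0.979, -0.202, 0.0], [-0.202, -0.979, -0.0], [0.0, 0.0, -1.0]]
ft_force: [-0.6, 0.6, -0.1]
grip_width: 0.038
gripper_force: 0.0
[ 0.49221725 -0.26707589  0.00639693] 229 244 [230.29441934 265.81812144]
224 ___________________.###+.+.._....+#++++.____________________.
225 ___________________.#+++...__....++++++._______..._________..
226 ___________________++++...._....++++++.________.......______.
227 ___________________++++......+++++++++._________.......______
228 ___________________.#++......++++++#++._________.............
229 ___________________.++++....++++#+++++._________.............
230 ___________________.++++....+++#++++#+.________..............
231 .__________________.#+#+....+++++#++++._________.............
232 .___________________++#+.....+##++++++.__________............
233 .___________________+++++....+++#++++.____________
[... 2083 characters left out ...]
##############+####+.___________.....___
266 +++++++++++++++++++#####################+.___________________
267 +++++++++++++++++++#######+#############+.___________________
268 +++++++++++++++++++#####################+.___________________
269 +++++++++++++++++++#####################+.___________________
270 +++++++++++++++++++########+############+.______________..___
271 ++++++++++++++++++++####################..____._....___..____
272 ++++++++++++++++++++####################.__.._.___...__._____
273 .+++++++++++#+++++++#######+###########..____..__._.__.______
274 +.++++++++++++++#++++################+..__________.__..______
275 .++++++++++#++++++++++++############+.__________._...._______
```

```bash
python3 -m crank '[3.8,0,0,0.15,0, 3.8,0,0,0.15,0, 3.8,0,0,0.1,0, 3.8,0,0,0,0, 3.8,0,0,0,0, 3.8,0,0,0,0, 3.8,0,0,0,0, 3.8,0,0,0,0]'
python3 -m crank '[3.8,0,0,0.1,0, 3.8,0,0,0.1,0, 3.8,0,0,0,0, 3.8,0,0,0,0, 3.8,0,0,0,0, 3.8,0,0,0,0, 3.8,0,0,0,0, 3.8,0,0,0,0]'
```

```text
time_s: 17.28
position: [0.4922, -0.2671, 0.0024]
tool_rot: [[0.979, -0.202, 0.0], [-0.202, -0.979, -0.0], [0.0, 0.0, -1.0]]
ft_force: [-0.2, -0.3, -0.2]
grip_width: 0.0379
gripper_force: 0.0
time_s: 17.95
position: [0.4922, -0.267, 0.0003]
tool_rot: [[0.979, -0.202, 0.0], [-0.202, -0.979, 0.0], [0.0, -0.0, -1.0]]
ft_force: [0.5, 0.3, -0.6]
grip_width: 0.0379
gripper_force: 0.0
```

```bash
python3 -m crank '[2,0,0,0,0, 2,0,0,0,0, 2,0,0,0,0, 2,0,0,0,0, 2,0,0,0,0, 2,0,0,0,0, 2,0,0,0,0, 2,0,0,0,0]' 90
python3 - <<'E'
from h import *
s=env.observe();q=get("side");g=q["color"]
u,v=229,244
hsv=cv2.cvtColor(g,cv2.COLOR_RGB2HSV)
for r in range(v,v+30,1):print(r,"".join("r" if (h<8 or h>172) and s>120 and x>70 else "#" if x<35 else "+" if x<60 else "." if x<110 else "_" for h,s,x in hsv[r,u-20:u+21].astype(int)))
E
```

```text
time_s: 18.62
position: [0.4924, -0.2672, 0.0007]
tool_rot: [[0.979, -0.202, 0.001], [-0.202, -0.979, -0.0], [0.001, 0.0, -1.0]]
ft_force: [-1.0, 1.0, 5.3]
grip_width: 0.0294
gripper_force: 89.1
244 .._______..++#+#+++##++###+._________....
245 ..____.....+#+++++++++++++#+.......___.._
246 ...........+#++++++++#++++#+........_____
247 ...........#++++++++++++++#+.......______
248 ...........++++++#+++++#++#+.......______
249 ...........++++++++#++#++.+r......_______
250 ................+##++++.._rr......_______
251 .............._.++++++..__rr......_______
252 ............+._.++#+++.__..+.........____
253 ............+._.++#+##.__.##.........____
254 ............+._.++++++.__.#+.......______
255 ............+._.#++#++.__.#+...__________
256 ............+._.+#++#+.__.##...__________
257 ..........++#._.+#++++.__.##+.._________.
258 ..........###._.+#+##+.__.###+.._________
259 .......+++###._.++++++.__.###++._________
260 ......+++####._.+#++++.__.###++__________
261 ......+######._.#++++#.__.####+.__.______
262 .......+#####._.++#+##.__.####+._________
263 .......++####._.....++.__+####+._________
264 .........####+._________.+####+._________
265 ++++.....#####+.........+#####+._________
266 +++++++++###########+++#######+._________
267 +++++++++######################._________
268 +++++++++######################._________
269 +++++++++#####################+._________
270 +++++++++#####################+._________
271 +++++++++###+###########+#####+._____.._.
272 ++++++++++####################..____..._.
273 +++++++++++##################+.__..._____
```

The cap is gripped at 89 N with the fingertips bearing on the step (5 N). I'll lift it and carry it round on the robot's side.

```bash
python3 -m crank '[2,0,0,-1,0, 2,0,0,-2.5,0, 2,0,0,-3,0, 2,0,0,-3,0, 2,0,0,-2.5,0, 2,-0.5,-2.5,0,0, 2,-0.8,-3.5,0,0, 2,-0.8,-3.9,0,0]' 100
python3 -m crank '[2,-0.8,-3.9,0,0, 2,-0.8,-3.9,0,0, 2,-0.8,-3.9,0,0, 2,-0.8,-3.9,0,0, 2,-0.8,-3,0,0, 2,1.5,-3,0,0, 2,1.5,-2.5,0,0, 2,1.5,-2,0,0]'
python3 - <<'E'
from h import *
s=env.observe();print(s["position"],s["grip_width"],s["gripper_force"]);print(rel([.590,.142,.125]))
E
```

```text
time_s: 19.33
position: [0.4913, -0.1656, 0.1209]
tool_rot: [[0.979, -0.204, 0.001], [-0.204, -0.979, -0.0], [0.001, 0.0, -1.0]]
ft_force: [0.3, 0.4, 0.2]
grip_width: 0.0292
gripper_force: 98.8
time_s: 20.0
position: [0.5495, 0.091, 0.1209]
tool_rot: [[0.98, -0.2, 0.0], [-0.2, -0.98, 0.0], [0.0, -0.0, -1.0]]
ft_force: [0.5, -0.1, 1.0]
grip_width: 0.0295
gripper_force: 98.8
[0.54949876 0.09100327 0.12087256] 0.029460867214943176 98.77942308783531
[ 2.94678221 -5.80758428 -0.41106256]
```

```bash
python3 -m crank '[2,1,-2,0,0, 2,1,-2,0,0, 2,0.6,-1.2,0,0, 2,0,0,0,0, 2,0,0,0,0, 2,0,0,0,0, 2,0,0,0,0, 2,0,0,0,0]'
python3 - <<'E'
from h import *
np.set_printoptions(precision=4,suppress=True)
s=env.observe();print(s["position"],rel([.590,.142,.121]))
q=get("side");p=get("wrist")
u,v=proj(q,[.59,.142,.12]).astype(int);print(u,v)
hsv=cv2.cvtColor(q["color"],cv2.COLOR_RGB2HSV)
for r in range(v-25,v+48,2):print(r,"".join("r" if (h<8 or h>172) and s>120 and x>70 else "y" if 15<h<30 and s>120 and x>90 else "#" if x<35 else "+" if x<60 else "." if x<110 else "_" for h,s,x in hsv[r,u-30:u+31].astype(int)))
u,v=proj(p,[.59,.142,.05]).astype(int);print(u,v)
hsv=cv2.cvtColor(p["color"],cv2.COLOR_RGB2HSV)
for r in range(v-50,v+50,3):print(r,"".join("r" if (h<8 or h>172) and s>120 and x>70 else "y" if 15<h<30 and s>120 and x>90 else "#" if x<35 else "+" if x<60 else "." if x<110 else "_" for h,s,x in hsv[r,u-60:u+61:2].astype(int)))
E
```

```text
time_s: 20.67
position: [0.5848, 0.1337, 0.1206]
tool_rot: [[0.979, -0.203, -0.0], [-0.203, -0.979, -0.0], [-0.0, 0.0, -1.0]]
ft_force: [-0.4, 0.4, -0.3]
grip_width: 0.0295
gripper_force: 98.8
[0.5848 0.1337 0.1206] [ 0.3447 -0.9143 -0.0423]
252 149
124 ######+rrrrrrrrrrrrrr.####+#+++###+.___________._.._..____...
126 ########+rrrrrrrrrrrrr..##++++++#+._______________._._______.
128 ..........rrrrrrrrrrrrr.##+###+##+.___.______._____._._____..
130 ..____.____rrrrrrrrrrrr.+..+###+..+.____..__._._......___.._.
132 ......._.__.rrrrrrrrr...r_.+..+._.+.________.____.....___....
134 .....______________.___....+##+._..._...___.________.____....
136 _______________________.+..#+##._.#._______________._.___..._
138 ________________________+..++++...#_________________________.
140 _______________________....####...+.________________________.
142 ______________________+#+._______+##+._______________________
144 ______________________+###+++++++####________________________
146 _____________________.###############._______________________
148 ____________________.+###############.________________
[... 3143 characters left out ...]
#########++##+++++++++########.___.+....
214 ..._.........______.######+++++++++++++++++++#######...+.....
217 ....__.......______+####+++++++++++++++++++++++######........
220 ............._.....###+++++++++++++++++++++++++++####+.......
223 ............._....+#+++++++++++############+++++++####.......
226 ..................##++++++#+###################+######+......
229 ..................#+++++++#############################......
232 ...............____.##++############################.........
235 +..............____.################################+........
238 ..+.+........._____.#################################........
241 .++++.+...+++._____###########+rrrrrrrrrr+###########......##
```

```bash
python3 -m crank '[2,0.34,-0.9,0,0, 2,0,0,0.8,0, 2,0,0,0.8,0, 2,0,0,0.8,0, 2,0,0,0,0, 2,0,0,0,0, 2,0,0,0,0, 2,0,0,0,0]'
python3 - <<'E'
from h import *
np.set_printoptions(precision=4,suppress=True)
s=env.observe();print(s["position"],rel([.590,.142,.121]))
q=get("side")
u,v=proj(q,[.59,.142,.12]).astype(int);print(u,v)
hsv=cv2.cvtColor(q["color"],cv2.COLOR_RGB2HSV)
for r in range(v-16,v+40,1):print(r,"".join("r" if (h<8 or h>172) and s>120 and x>70 else "y" if 15<h<30 and s>120 and x>90 else "#" if x<35 else "+" if x<60 else "." if x<110 else "_" for h,s,x in hsv[r,u-30:u+31].astype(int)))
E
```

```text
time_s: 21.43
position: [0.5905, 0.1425, 0.0966]
tool_rot: [[0.979, -0.202, 0.001], [-0.202, -0.979, -0.0], [0.001, -0.0, -1.0]]
ft_force: [-0.0, -0.1, -0.7]
grip_width: 0.0295
gripper_force: 98.8
[0.5905 0.1425 0.0966] [-0.0337  0.061  -2.4357]
252 149
133 ......._.______rrrr__.___.+++++#+++..___.__________...___....
134 .......____________..____.+++++++#+.__..._._..______..___....
135 ......___________.__...._.##+++++++.____.__.__.___._..___....
136 _______________________...##++#+###.______________....___....
137 __________________________+.+++#++++._____________....____...
138 __________________________...###+..+._______________________.
139 __________________________...++++...._______________________.
140 ____________________________.++++._._________________________
141 __________________________...++++._r_________________________
142 __________________________...+#++..._________________________
143 __________________________..+++++..+.________________________
144 __________________________..+#+++..+_________________________
145 __________________________..+#+++..+._____________
[... 2149 characters left out ...]
.............___________________________
179 +++.++............................__.___________________.____
180 +++++++++++.+........................______.........._....___
181 +++..++++++...........rr...........rr____............_....___
182 .++..++++.............rrrrrrrrrrrrrrr___.............__..____
183 ...+..................rrrrrrrrrrrrrrr_yy.._yy_..__...__..____
184 .............._.........rrrrrrrrrrrr.yyyyyyy__.......__..____
185 ............__...++.........rr_r.....yyyy________....__..____
186 ................+.+.y.................___________....__..____
187 __.................yyyy.............._____________.__..._____
188 _________......yyyyyyy.............______________..._..._____
```

```bash
python3 -m crank '[2,-0.06,0.03,0.4,0, 2,0,0,0.7,0, 2,0,0,0.7,0, 2,0,0,0.6,0, 2,0,0,0.6,0, 2,0,0,0.5,0, 2,0,0,0.3,0, 2,0,0,0,0]'
python3 -m crank '[2,0,0,0.1,0, 2,0,0,0.1,0, 2,0,0,0.1,0, 2,0,0,0,0, 2,0,0,0,0, 2,0,0,0,0, 2,0,0,0,0, 2,0,0,0,0]' 110
```

```text
time_s: 22.15
position: [0.5893, 0.1424, 0.0575]
tool_rot: [[0.979, -0.202, -0.001], [-0.202, -0.979, -0.0], [-0.001, 0.0, -1.0]]
ft_force: [0.4, -0.5, -0.2]
grip_width: 0.0295
gripper_force: 98.8
time_s: 22.82
position: [0.5897, 0.1424, 0.0554]
tool_rot: [[0.979, -0.202, 0.0], [-0.202, -0.979, 0.0], [0.0, -0.0, -1.0]]
ft_force: [-0.1, 0.6, 0.0]
grip_width: 0.0291
gripper_force: 108.5
```

```bash
python3 -m crank '[2,0,0,0.1,0, 2,0,0,0.1,0, 2,0,0,0.1,0, 2,0,0,0.1,0, 2,0,0,0,0, 2,0,0,0,0, 2,0,0,0,0, 2,0,0,0,0]'
python3 -m crank '[2,0,0,0.15,0, 2,0,0,0.15,0, 2,0,0,0.15,0, 2,0,0,0.1,0, 2,0,0,0,0, 2,0,0,0,0, 2,0,0,0,0, 2,0,0,0,0]'
```

```text
time_s: 23.48
position: [0.5901, 0.1426, 0.0525]
tool_rot: [[0.979, -0.202, 0.002], [-0.202, -0.979, 0.0], [0.002, -0.001, -1.0]]
ft_force: [-2.0, -1.1, 8.3]
grip_width: 0.0295
gripper_force: 109.7
time_s: 24.15
position: [0.5895, 0.1425, 0.0453]
tool_rot: [[0.979, -0.202, -0.001], [-0.202, -0.979, 0.0], [-0.001, -0.0, -1.0]]
ft_force: [1.1, 1.5, -5.7]
grip_width: 0.0289
gripper_force: 108.8
```

The 8 N resistance dropped away, so the cap has clicked past the nubs. I'll press on to the shoulder.

```bash
python3 -m crank '[2,0,0,0.15,0, 2,0,0,0.15,0, 2,0,0,0.15,0, 2,0,0,0.05,0, 2,0,0,0,0, 2,0,0,0,0, 2,0,0,0,0, 2,0,0,0,0]'
python3 -m crank '[2,0,0,0.1,0, 2,0,0,0.05,0, 2,0,0,0,0, 2,0,0,0,0, 2,0,0,0,0, 2,0,0,0,0, 2,0,0,0,0, 2,0,0,0,0]'
```

```text
time_s: 24.82
position: [0.5897, 0.1423, 0.041]
tool_rot: [[0.979, -0.202, 0.0], [-0.202, -0.979, -0.0], [0.0, 0.0, -1.0]]
ft_force: [0.2, -0.4, -0.7]
grip_width: 0.0292
gripper_force: 109.5
time_s: 25.48
position: [0.5899, 0.1424, 0.0407]
tool_rot: [[0.979, -0.202, 0.001], [-0.202, -0.979, -0.0], [0.001, -0.0, -1.0]]
ft_force: [-4.2, -0.8, 9.2]
grip_width: 0.029
gripper_force: 110.7
```

```bash
python3 -m crank '[2,0,0,0.1,0, 2,0,0,0.05,0, 2,0,0,0,0, 2,0,0,0,0, 2,0,0,0,0, 2,0,0,0,0, 2,0,0,0,0, 2,0,0,0,0]'
python3 - <<'E'
from h import *
q=get("side");s=env.observe();print(s["position"],s["ft_force"],s["gripper_force"])
hsv=cv2.cvtColor(q["color"],cv2.COLOR_RGB2HSV)
for r in range(150,192):print(r,"".join("r" if (h<8 or h>172) and s>120 and x>70 else "y" if 15<h<30 and s>120 and x>90 else "#" if x<35 else "+" if x<60 else "." if x<110 else "_" for h,s,x in hsv[r,232:274].astype(int)))
for z in(.04,.066,.1):print(z,proj(q,[.59,.142-.022,z]))
for r in spotter.look_for(get("top"),"fuse_blue")[:1]:print(r)
E
```

```text
time_s: 26.15
position: [0.59, 0.1424, 0.0407]
tool_rot: [[0.979, -0.202, 0.003], [-0.202, -0.979, -0.0], [0.003, -0.0, -1.0]]
ft_force: [-7.7, -2.0, 21.9]
grip_width: 0.0292
gripper_force: 111.9
[0.58995191 0.1424121  0.04067263] [-7.55558589 -1.17227092 20.8453546 ] 111.93190556019545
150 ______________.##+#++++##+._______________
151 ._____________.+#+++++##+.._______________
152 ______________.##..##+#+._________________
153 ______________.+#+.++###+.________________
154 ______________.+#+++#+++#.________________
155 ___________....##++++++#+.________________
156 __________.....#+++++##+#+................
157 __________....##++####+++#+...............
158 __________..rr.+..+###...+...++++++++++...
159 ___.______..rrr...++++._.....+++.+...+....
160 __________..__rr_.++++._.r...++++++++.....
161 __________..r_r...+++#._.r.+..++++#+++....
162 __________..__r...++++._.++..+..+++.....+.
163 __________..._r...++++._.+rrrrrrrrrrrrrrrr
164 _________...._r...++##._.rr_______________
165 ________....r_r+..++++._.r________________
166 _________...._r...++++._..______r______rr_
167 _________
[... 560 characters left out ...]
...........+++#++++..._______________
180 +..........................____......_....
181 ++..........rr...........rr____...........
182 ............rrrrrrrrrrrrrrr___......._....
183 .............rrrrrrrrrrrrrryyy.._yy_..__..
184 ..............rrrrrrrrrrrr.yyyyyyy__......
185 .___.++++.........rrrr.....yyyy________...
186 .......++.y................____________...
187 .....y...yyyy.............._____________..
188 .....yyyyyyyy............______________...
189 .......................____________......_
190 ++....................________..........._
191 +++......__...........__................._
0.04 [252.59642458 179.85825815]
0.066 [252.81257427 171.02880124]
0.1 [253.10042291 159.27052751]
```

The cap sits on the shoulder: its underside is at row 179 as predicted, and its columns match the pillar's. It is pressed with 21 N, so I'll hand in.

```bash
python3 -c "
from rig import env
print(env.close_job())"
```

```text
the job is handed in; nothing more can be done
None
```

The red fuse stands in the post and the cap has clicked home, still gripped and pressed with about 21 N at hand-in; the hand-in gave no verdict, I didn't re-check the blue fuse at the end, and I viewed 11 pictures, one over the limit of 10.

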